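Open the extraction port and fit the nozzle

ROBOT

A 7-joint arm with a two-finger parallel gripper is mounted at the origin on the work surface. World frame = base frame: x ahead of the robot, y to its left, z up, the work surface at z = 0. Lengths are in m, angles in rad, forces in N, time in s.
With the tool pointing down it reaches from about 0.425 to 0.925 m from the base axis. Payload 6.8 kg.
Tool frame: the origin (TCP) lies at the very end of the fingers, on their centre line; the grasp point (between the pads) lies 19 mm behind it; z points along the fingers, y is the line along which they close (so a half turn about z gives the same grasp; the last joint's range is limited). The gripper opens to 88 mm and grips with 3 to 60 N. Pads are 20 mm wide; open, the fingers measure 115 mm over their backs; the gripper's body (75 mm by 178 mm) begins 61 mm behind the grasp point.
Start: joints at [0.997, 0.477, 0.022, 1.555, -0.011, 1.109, -0.083], TCP at [0.303, -0.603, 0.223] pointing down, gripper open.
Joint ranges: [-2.96, 2.96], [-0.34, 2.1], [-1.41, 1.46], [0.24, 2.44], [-1.37, 4.51], [0.17, 1.92], [-2.96, 2.96]. Speed limits (rad/s): [2.39, 2.39, 3.14, 3.14, 3.14, 3.14, 3.14].

INTERFACE

Orientations are given as a unit quaternion [w, x, y, z].
In Python, from plant import status, viewer, hand_in gives the robot as it stands.
- The arm moves only by the tool apply_moves, never from a script. Its argument "steps" is a list that holds one entry, the list of rows, each a list of 7 numbers: the turn, a rotation vector about the tool's x, y, z in rad, then the shift along the tool's x, y, z in m, then the gripper's target within -1 to 1 (shut at 1, half-way at 0, fully open at -1). In form: [[[rx, ry, rz, dx, dy, dz, gripper], ...]]. A call has 1 to 20 rows; each row shifts and turns the commanded pose from where the row before left it, along the tool's axes as they then stand; what a row does not reach is not made up. A row lasts 1/8 s, in which the tool goes at most 62.5 mm and 10.7 degrees, less where a joint would pass 70% of its speed; a pose out of reach is approached as far as the arm can. A call with a gripper value outside its range is refused whole. The fingers move at their own pace and stop on an object; "newtons" is the grip in N (left out, the last holds). Time passes only in rows, so rows that do not move let the fingers close. It gives the time, the measured TCP pose, the force, the opening and the grip force at its end, in the units of the state.
- status.state(): the state, without advancing time (a new reading comes with each control period).
- viewer.grab_frame(name): name is "scene" or "top" or "wrist"; returns a dict with "image" (480x640x3 uint8, red, green, blue), "range_z" (480x640 float32, m along the optical axis (not along the pixel's ray), 0 where there is no reading), "intrinsics" (3x3 intrinsics, pixels), "R" (3x3) and "t" (3): a world point X has camera coordinates R X + t. Camera axes: x right, y down, z forward; pixel columns grow to the right and rows downward; lengths in m; the calibration is good to about 2 mm. A picture is of the moment at which its call begins.
- hand_in(): hands the job in; it is judged then, once.
The state is a dict: "time_s": time; "q": joint angles; "qvel": joint speeds; "joint_torque": joint torques, N m; "eef_pos": TCP position; "tcp_rot": TCP orientation; "force": force on the tool from outside, world axes, zero at the start; "ft_torque": the same for the moment, N m; "opening": finger opening in m; "grasp_force": force on a finger pad.
Only numpy, scipy, OpenCV 4.12 (cv2) and the standard library are available. Lean on these libraries where they do the work, as an engineer would, in place of code of your own. Each camera call takes 0.05 s, during which the arm holds its last target. There are 200 camera calls.

TASK

Get the dust-extraction box ready: take the square nozzle out of its wooden rack and stand it upright on the black rubber mat, letting go of it there so that you can take it again by its other two sides. Swing the wooden cover well aside on its pin (a quarter turn) so that the port in the box is open, turn the nozzle so that its rib matches the port's notch, and lower it gently, without letting it drop, until it is fully home. Leave the other things on the bench where they are.

Things in the scene. Friction and masses are not known exactly. Their poses are not given: they have to be found in the camera images.
- nozzle_mid (a point): The nozzle's centre, 60 mm above its underside; z up along it, x to the side with the rib. A loose grey plastic square duct, 120 mm tall, about 0.15 kg. Up from the underside: 0-10 mm a 40 x 40 mm foot; 10-50 mm a 46 x 46 mm spigot with a rib on its +x face (10 mm out, 14 mm wide, as tall as the spigot); 50-120 mm a plain 40 x 40 mm neck to hold it by.
- nozzle: The same nozzle: the centre of its underside, with the same axes. It starts standing upright in the rack.
- rack_floor (a point): Centre of the fixed wooden rack's floor, 10 mm above the bench. Two cheeks, 56 mm long in x, 12 mm thick, inner faces at y = +25 and -25 mm, rise to the nozzle's top (130 mm above the bench). The nozzle stands between them within 5 mm of this point, axes like the rack's: there its neck can be held only across x; it lifts straight out. Rack base 100 x 100 mm.
- mat_top (a point): Centre of the upper face of the fixed black rubber mat, 130 x 130 x 4 mm, on the bench. Around it there is room for a gripper's fingers on all sides.
- port_mouth (a point): Centre of the port at the top face of the fixed plywood box (180 x 180 mm, top 90 mm above the bench); z up, x to the notch. A blind hole 50 x 50 mm, 50 mm deep; in its +x side a notch 10 mm out, 18 mm wide, all the way down: 2 mm of play each side. Fully home, the spigot's shoulder is flush with the box's top, nozzle_mid is 10 mm above this point and the x axes agree.
- head_top (a point): Centre of the top of the grey filter head, a fixed block beside the port: 66 mm in x, 72 mm in y, 72 mm tall above the box's top (port's frame). Its face is 29 mm from the port's centre on the -x side, so a nozzle in the port can be held only across y.
- cover (a joint): Angle of the cover on its pin, rad: 0 fully closed, lying over the port (it starts at 0 to 0.2); grows counter-clockwise seen from above as it swings towards the port's +x; stop at 1.75. It swings level with light friction (about 1 N at the knob) and stays where it is left. The port is clear of it from 1.25.
- cover_pin (a point): The pin's vertical axis at the top of the cover's plate, 9 mm above the box's top, at x = 5, y = 72 mm in the port's frame; a pin head 18 mm across, 6 mm high, stands on it. The cover is a wooden plate 64 mm wide and 8 mm thick, reaching 132 mm from the pin.
- cover_knob (a point): The upright steel knob near the cover's free end: a cylinder 18 mm across, 40 mm tall, standing on the plate 120 mm from the pin. This point is on its axis, 20 mm above the plate (half-way up).
- bottle_c (a point): Bystander: a clear plastic water bottle, 64 mm across, 205 mm tall; point half-way up.
- jar_c (a point): Bystander: an amber glass jar, 72 mm across, 90 mm tall; point half-way up.
- offcut_c (a point): Bystander: a wooden offcut 90 x 60 x 45 mm; its centre.
- sanding_block_c (a point): Bystander: a cork sanding block 110 x 65 x 35 mm; its centre.
- screwdriver_grip (a point): Bystander: a screwdriver lying on the bench; point on its handle.

How it is judged:
By the outcome, as a careful person would: the job done as asked, in the order asked, and still so for the second after the job is handed in, with the robot touching nothing.
It also fails if it takes over 72 s, if anything falls off the work surface, if the arm or the gripper's body presses on something with over 40 N, if the wrist force passes 120 N, or if a joint passes its speed limit or range.

## Working session

There is one attempt and no reset: what is moved stays moved. The work goes in short steps, Python scripts to look and compute and a tool call to move; the robot and the scene stay as the last step left them, time stands still between calls to the robot, and variables do not carry over. Pictures are saved under pics/ and viewed, at most 10 in all, crops included, and the job is handed in when it is done.

Besides the shell and the picture viewer there is one more tool, called after "Emit:" by a JSON object that holds its "method" and its "body", one argument or row to a line. apply_moves: Moves the arm, as the interface text tells. Its arguments: {"type":"object","properties":{"steps":{"type":"array"},"newtons":{"type":"number"}},"required":["steps"]}

```bash
mkdir -p pics
cat > h.py <<'E'
import numpy as np, cv2
from plant import status, viewer
def grab(n,save=None):
    f=viewer.grab_frame(n)
    if save: cv2.imwrite('pics/'+save,cv2.cvtColor(f['image'],cv2.COLOR_RGB2BGR))
    np.savez('last_'+n+'.npz',**f)
    return f
def cloud(f):
    z=f['range_z'];K=f['intrinsics'];v,u=np.mgrid[:480,:640]
    P=np.stack([(u-K[0,2])/K[0,0]*z,(v-K[1,2])/K[1,1]*z,z],-1)
    W=(P-f['t'])@f['R']; W[z==0]=np.nan
    return W
E
python3 - <<'E'
from h import *
for n in ('top','scene'):
    f=grab(n,n+'0.png'); print(n,f['intrinsics'].tolist(),(-f['R'].T@f['t']).round(3),f['R'].round(2).tolist())
print(status.state())
E
```

```text
top [[451.50872198041276, 0.0, 314.91731533081656], [0.0, 451.50872198041276, 245.03140359871932], [0.0, 0.0, 1.0]] [0.418 0.05  1.278] [[-0.0, -1.0, 0.01], [-0.98, -0.0, -0.19], [0.19, -0.01, -0.98]]
scene [[535.586536331407, 0.0, 317.8051184527879], [0.0, 535.586536331407, 239.58992906062346], [0.0, 0.0, 1.0]] [1.233 0.432 1.38 ] [[-0.55, 0.83, 0.01], [0.72, 0.48, -0.49], [-0.42, -0.27, -0.87]]
{'time_s': 0.1, 'q': array([ 0.99688995,  0.47770936,  0.0223595 ,  1.55632422, -0.01146368,
        1.10928979, -0.08309919]), 'qvel': array([-0.00110061, -0.00091202,  0.00049164, -0.00176552, -0.00092258,
        0.00048188,  0.00013009]), 'joint_torque': array([ 4.24467959e-03, -5.84088063e+01,  1.53945822e+00, -2.73316652e+01,
       -5.43354813e-02,  1.30248890e-02,  3.16989485e-05]), 'eef_pos': array([ 0.30290592, -0.60262725,  0.22179668]), 'tcp_rot': array([-7.57908659e-04,  9.72997537e-01,  2.30814103e-01, -2.59849376e-04]), 'force': array([ 0.57488827,  0.45282787, -0.74083288]), 'ft_torque': array([ 0.02721765, -0.02060817,  0.00230507]), 'grasp_force': 0.0, 'opening': 0.08748989883668838}
```

View pics/top0.png

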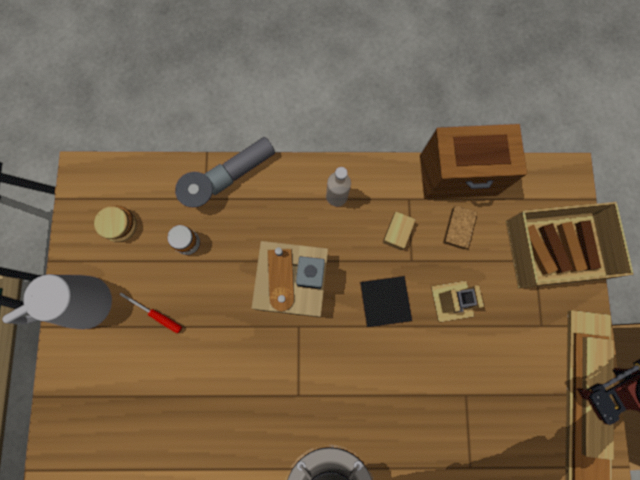

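View pics/scene0.png

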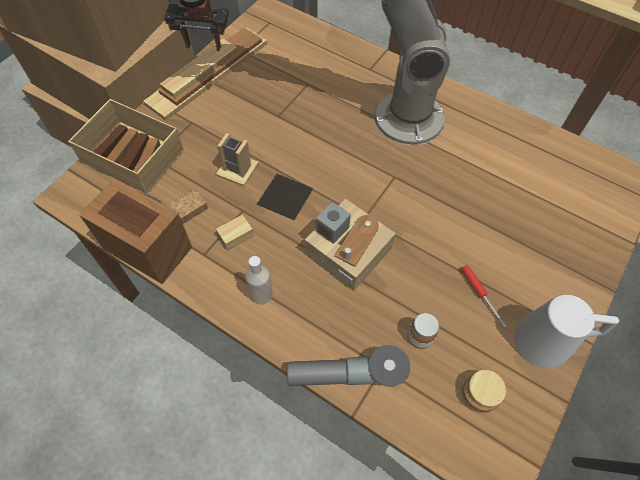

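The top view shows the box at about (290,278), with the head at (310,272), the knob at (279,252) and the pin at (281,298). The mat is at (386,301) and the rack with the nozzle at (460,300). The scene view agrees.

Run:
```python
from h import *
im=cv2.imread('pics/top0.png'); c=cv2.resize(im[235:330,245:495],None,fx=3.2,fy=3.2,interpolation=cv2.INTER_CUBIC); cv2.imwrite('pics/crop1.png',c)
im=cv2.imread('pics/scene0.png'); c=cv2.resize(im[125:300,205:405],None,fx=3.4,fy=3.4,interpolation=cv2.INTER_CUBIC); cv2.imwrite('pics/crop2.png',c)
f=dict(np.load('last_top.npz'));W=cloud(f)
def rect(m):
    P=W[m][:,:2]; (c,s,a)=cv2.minAreaRect((P*1000).astype(np.float32)); return len(P),np.round(c,1),np.round(s,1),round(a,2),np.median(W[m][:,2]).round(4)
z=W[...,2]; v,u=np.mgrid[:480,:640]
def reg(u0,u1,v0,v1,z0,z1): return (u>u0)&(u<u1)&(v>v0)&(v<v1)&(z>z0)&(z<z1)
print('box',rect(reg(240,335,230,325,.08,.094)|reg(240,335,230,325,.094,.104)))
print('cover',rect(reg(260,296,240,310,.0955,.103)))
print('head',rect(reg(290,335,245,300,.15,.17)))
print('knob',rect(reg(265,290,240,262,.12,.15)))
print('pin',rect(reg(265,290,285,310,.103,.115)))
mat=(f['image'].max(-1)<60)&reg(350,420,265,335,-.02,.02)
print('mat',rect(mat))
print('rackbase',rect(reg(425,490,275,325,.006,.016)))
print('racktop',rect(reg(425,490,275,325,.12,.14)))
```

```text
box (3665, array([556.5, 103.8]), array([180.3, 180.7]), 83.52, np.float64(0.091))
cover (1153, array([554.1, 134.4]), array([158.5,  81.6]), 0.47, np.float64(0.0983))
head (754, array([565.4,  50.3]), array([65.9, 72.3]), 83.7, np.float64(0.161))
knob (45, array([620.4, 131. ]), array([15.5, 16.8]), 88.08, np.float64(0.1371))
pin (33, array([508. , 131.9]), array([45.2, 36.2]), 25.58, np.float64(0.104))
mat (2020, array([ 501.7, -164. ]), array([126.7, 127.1]), 8.07, np.float64(0.0029))
rackbase (576, array([ 509.3, -376.5]), array([118.8, 163.7]), 4.09, np.float64(0.0094))
racktop (375, array([ 500.3, -349. ]), array([54.9, 75.2]), 9.17, np.float64(0.1285))
```

View pics/crop1.png

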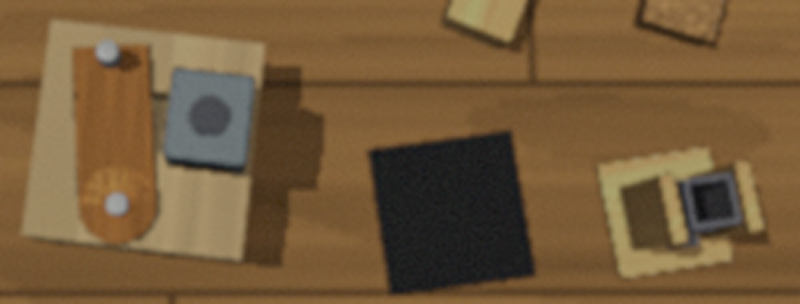

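View pics/crop2.png

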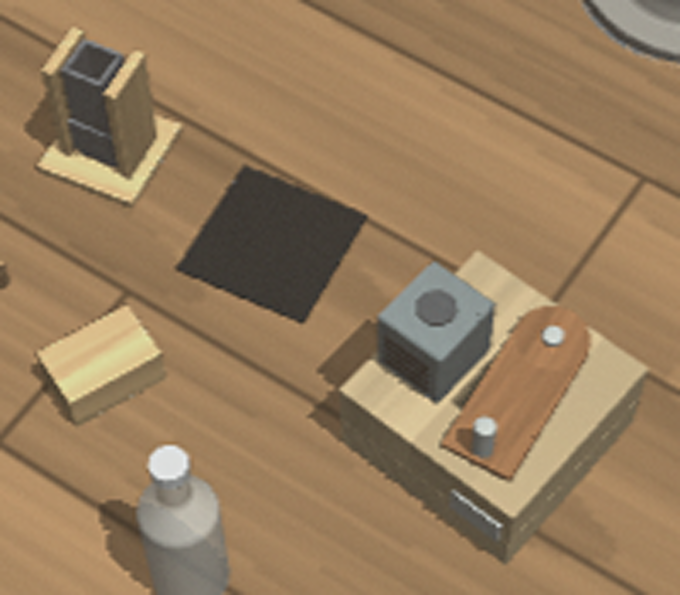

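Measurements so far:

| Item | Position (m) | Angle |
|---|---|---|
| Rack | (0.500, -0.349) | axis about 9° |
| Mat centre | (0.502, -0.164) | – |
| Port | (0.572, 0.112) | x axis at about 83.6° |
| Knob | (0.620, 0.131) | cover about 0.16 rad |

The rib is on the nozzle's world -x side, since the face turned to the scene camera is plain. I'll go above the rack.

Emit:
{"method": "apply_moves", "body": {
  "steps": [
    [[0,0,-0.1588,0,0,-0.01,-1],[0,0,-0.1588,0,0,-0.01,-1],[0,0,-0.1588,0,0,-0.01,-1],[0,0,-0.1588,0,0,-0.01,-1],[0,0,-0.1588,0,0,-0.01,-1],[0,0,-0.1588,0,0,-0.01,-1],[0,0,-0.1588,0,0,-0.01,-1],[0,0,-0.1588,0,0,-0.01,-1],[0,0,0,0.031,0.0337,0,-1],[0,0,0,0.031,0.0337,0,-1],[0,0,0,0.031,0.0337,0,-1],[0,0,0,0.031,0.0337,0,-1],[0,0,0,0.031,0.0337,0,-1],[0,0,0,0.031,0.0337,0,-1],[0,0,0,0.031,0.0337,0,-1],[0,0,0,0,0,0,-1]]
  ],
  "newtons": 20
}}

```text
time_s: 2.1
eef_pos: [0.5028, -0.3456, 0.3024]
tcp_rot: [-0.0, 0.643, 0.766, 0.001]
force: [0.7, -0.4, -0.5]
opening: 0.088
grasp_force: 0.0
```

```bash
cat >> h.py <<'E'
def pose():
    s=status.state(); w,x,y,z=s['tcp_rot']
    from scipy.spatial.transform import Rotation as Ro
    R=Ro.from_quat([x,y,z,w]).as_matrix()
    return s,np.array(s['eef_pos']),R,np.degrees(np.arctan2(R[1,1],R[0,1]))
def to(x,y,z,yaw):
    "turn rz first, then the shift in tool axes after the turn"
    s,p,R,a=pose(); t=np.radians(yaw); d=np.array([x,y,z])-p
    ex=np.array([-np.sin(t),np.cos(t)]); ey=np.array([np.cos(t),np.sin(t)])
    print('t',round(s['time_s'],2),'tcp',p.round(4),'yaw',a.round(2),'tilt',R[:,2].round(3),'q7',s['q'][6].round(2),'F',np.round(s['force'],1),'| rz',round(-np.radians((yaw-a+180)%360-180),4),'dx',(ex@d[:2]).round(4),'dy',(ey@d[:2]).round(4),'dz',-d[2].round(4))
E
python3 - <<'E'
from h import *
to(.5003,-.349,.096,9.2)
f=grab('wrist','w1.png'); W=cloud(f)
print((-f['R'].T@f['t']).round(3))
def rect(m):
    P=W[m][:,:2]; (c,s,a)=cv2.minAreaRect((P*1000).astype(np.float32)); return len(P),np.round(c,1),np.round(s,1),round(a,2),np.median(W[m][:,2]).round(4)
z=W[...,2]; near=np.hypot(W[...,0]-.5,W[...,1]+.349)<.12
img=f['image'].astype(int); grey=(img.max(-1)-img.min(-1)<35)
top=near&(z>.115)&(z<.14)
print('top',rect(top),'noz',rect(top&grey),'wood',rect(top&~grey),'base',rect(near&(z>.005)&(z<.014)))
E
```

```text
t 2.1 tcp [ 0.5028 -0.3456  0.3024] yaw 9.9 tilt [ 0.001  0.002 -1.   ] q7 0.57 F [ 0.7 -0.4 -0.5] | rz 0.0123 dx -0.0029 dy -0.003 dz 0.2064
[ 0.49  -0.274  0.464]
top (2225, array([ 501.1, -349.9]), array([55.7, 74.1]), 9.21, np.float64(0.1293)) noz (741, array([ 502. , -349.9]), array([39.3, 50. ]), 8.93, np.float64(0.1292)) wood (1484, array([ 501.1, -349.9]), array([55.7, 74.1]), 9.21, np.float64(0.1293)) base (2346, array([ 495.5, -315.5]), array([100.2, 170.5]), 9.34, np.float64(0.0096))
```

View pics/w1.png

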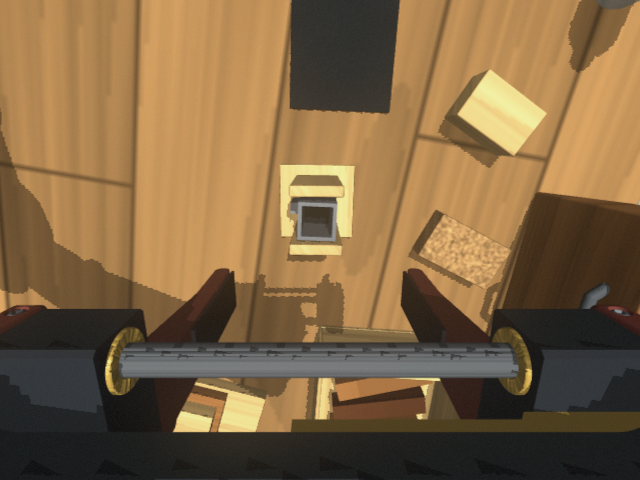

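The wrist view shows the nozzle at (317,222) between the cheeks, with the rib on its left side at (294,210). That confirms the rib points to world -x. I'll descend and grip across x.

Emit:
{"method": "apply_moves", "body": {
  "steps": [
    [[0,0,0.0123,0,0,0,-1],[0,0,0,-0.0041,-0.002,0.028,-1],[0,0,0,0,0,0.04,-1],[0,0,0,0,0,0.04,-1],[0,0,0,0,0,0.04,-1],[0,0,0,0,0,0.04,-1],[0,0,0,0,0,0.025,-1],[0,0,0,0,0,0.01,-1],[0,0,0,0,0,0,-1],[0,0,0,0,0,0,1],[0,0,0,0,0,0,1],[0,0,0,0,0,0,1],[0,0,0,0,0,0,1],[0,0,0,0,0,0,1]]
  ],
  "newtons": 20
}}

```text
time_s: 3.9
eef_pos: [0.4991, -0.3546, 0.0798]
tcp_rot: [0.0, 0.651, 0.759, 0.0]
force: [0.5, -0.4, -0.3]
opening: 0.0414
grasp_force: 1.6
```

```bash
python3 -c "
from h import *
to(.5015,-.35,.079,9.2)"
```

```text
t 3.9 tcp [ 0.4991 -0.3546  0.0798] yaw 8.78 tilt [ 0.001 -0.    -1.   ] q7 0.47 F [ 0.5 -0.4 -0.3] | rz -0.0073 dx 0.0041 dy 0.0031 dz 0.0008
```

Emit:
{"method": "apply_moves", "body": {
  "steps": [
    [[0,0,0,0,0,0,1],[0,0,0,0,0,0,1],[0,0,0,0,0,0,1],[0,0,0,0,0,-0.005,1],[0,0,0,0,0,-0.01,1],[0,0,0,0,0,-0.02,1],[0,0,0,0,0,-0.03,1],[0,0,0,0,0,-0.03,1],[0,0,0,0,0,-0.03,1],[0,0,0,0,0,-0.025,1],[0,0,0,0,0,0,1],[0,0,0,0,0,0,1]]
  ],
  "newtons": 20
}}

```text
time_s: 5.4
eef_pos: [0.4983, -0.3544, 0.2292]
tcp_rot: [-0.0, 0.651, 0.759, -0.0]
force: [-0.7, 0.7, -1.8]
opening: 0.0402
grasp_force: 20.0
```

```bash
python3 -c "
from h import *
s=status.state(); print(s['opening'],s['grasp_force'])
to(.5017,-.164,.075,-75)"
```

```text
0.04020329884933366 19.99913603067398
t 5.4 tcp [ 0.4983 -0.3544  0.2292] yaw 8.77 tilt [-0.001  0.    -1.   ] q7 0.54 F [-0.7  0.7 -1.8] | rz 1.4621 dx 0.0526 dy -0.183 dz 0.1542
```

Emit:
{"method": "apply_moves", "body": {
  "steps": [
    [[0,0,0.1462,0,0,0,1],[0,0,0.1462,0,0,0,1],[0,0,0.1462,0,0,0,1],[0,0,0.1462,0,0,0,1],[0,0,0.1462,0,0,0,1],[0,0,0.1462,0,0,0,1],[0,0,0.1462,0,0,0,1],[0,0,0.1462,0,0,0,1],[0,0,0.1462,0,0,0,1],[0,0,0.1462,0,0,0,1],[0,0,0,0.0105,-0.0366,0,1],[0,0,0,0.0105,-0.0366,0,1],[0,0,0,0.0105,-0.0366,0,1],[0,0,0,0.0105,-0.0366,0,1],[0,0,0,0.0105,-0.0366,0,1],[0,0,0,0,0,0.04,1],[0,0,0,0,0,0.04,1],[0,0,0,0,0,0.04,1],[0,0,0,0,0,0.025,1],[0,0,0,0,0,0,1]]
  ]
}}

```text
time_s: 7.9
eef_pos: [0.4996, -0.1636, 0.082]
tcp_rot: [-0.001, 0.991, 0.131, -0.003]
force: [-0.6, -0.7, -0.6]
opening: 0.04
grasp_force: 20.0
```

Emit:
{"method": "apply_moves", "body": {
  "steps": [
    [[0,0,0,0,0,0,1],[0,0,0,0,0,0,1]]
  ]
}}

```text
time_s: 8.15
eef_pos: [0.5029, -0.1644, 0.0858]
tcp_rot: [0.0, 0.991, 0.131, 0.001]
force: [-0.1, -0.5, -0.9]
opening: 0.0399
grasp_force: 20.0
```

```bash
python3 -c "
from h import *
s=status.state(); print(s['opening'],s['grasp_force'])
to(.5017,-.164,.0738,-75)"
```

```text
0.03994525283761619 19.999142289161682
t 8.15 tcp [ 0.5029 -0.1644  0.0858] yaw -75.0 tilt [ 0.002 -0.001 -1.   ] q7 -1.2 F [-0.1 -0.5 -0.9] | rz 0.0 dx -0.0011 dy -0.0007 dz 0.012
```

Emit:
{"method": "apply_moves", "body": {
  "steps": [
    [[0,0,0,0,0,0.004,1],[0,0,0,0,0,0.003,1],[0,0,0,0,0,0.001,1],[0,0,0,0,0,0,1],[0,0,0,0,0,0,1]]
  ]
}}

```text
time_s: 8.78
eef_pos: [0.5022, -0.1643, 0.0767]
tcp_rot: [0.0, 0.991, 0.131, 0.0]
force: [0.2, -0.6, -0.8]
opening: 0.0397
grasp_force: 20.0
```

Emit:
{"method": "apply_moves", "body": {
  "steps": [
    [[0,0,0,0,0,0.001,1],[0,0,0,0,0,0.001,1],[0,0,0,0,0,0.001,1],[0,0,0,0,0,0,1],[0,0,0,0,0,0,1]]
  ]
}}

```text
time_s: 9.4
eef_pos: [0.5021, -0.1642, 0.0738]
tcp_rot: [0.0, 0.991, 0.131, -0.0]
force: [0.1, 0.4, 2.2]
opening: 0.04
grasp_force: 20.0
```

The nozzle is down on the mat. I'll release it, rise, and head for the knob.

Emit:
{"method": "apply_moves", "body": {
  "steps": [
    [[0,0,0,0,0,0,0.6],[0,0,0,0,0,0,-0.2],[0,0,0,0,0,0,-1],[0,0,0,0,0,0,-1],[0,0,0,0,0,0,-1],[0,0,0,0,0,-0.01,-1],[0,0,0,0,0,-0.03,-1],[0,0,0,0,0,-0.04,-1],[0,0,0,0,0,-0.04,-1],[0,0,0,0,0,-0.03,-1],[0,0,0,0,0,0,0],[0,0,0,0,0,0,0]]
  ]
}}

```text
time_s: 10.9
eef_pos: [0.5016, -0.1641, 0.2233]
tcp_rot: [-0.0, 0.991, 0.131, -0.0]
force: [-0.7, -0.5, 0.0]
opening: 0.0706
grasp_force: 0.0
```

```bash
python3 -c "
from h import *
s=status.state(); print(s['opening'],s['grasp_force'])
f=grab('top');W=cloud(f);z=W[...,2]
m=(abs(W[...,0]-.502)<.05)&(abs(W[...,1]+.164)<.05)&(z>.11)&(z<.14);print(m.sum(),z[m].mean() if m.any() else 0)
to(.6204,.131,.22,-87.2)"
```

```text
0.07059496048714461 0.0
0 0
t 10.95 tcp [ 0.5013 -0.1641  0.2227] yaw -74.99 tilt [-0.002  0.    -1.   ] q7 -1.16 F [-0.3 -0.4 -0. ] | rz 0.2131 dx 0.1334 dy -0.2889 dz 0.0027
```

Emit:
{"method": "apply_moves", "body": {
  "steps": [
    [[0,0,0.1065,0,0,0,0],[0,0,0.1065,0,0,0,0],[0,0,0,0.019,-0.0413,0,0],[0,0,0,0.019,-0.0413,0,0],[0,0,0,0.019,-0.0413,0,0],[0,0,0,0.019,-0.0413,0,0],[0,0,0,0.019,-0.0413,0,0],[0,0,0,0.019,-0.0413,0,0],[0,0,0,0.019,-0.0413,0,0],[0,0,0,0,0,0,0],[0,0,0,0,0,0,0],[0,0,0,0,0,0,0],[0,0,0,0,0,0,0]]
  ]
}}

```text
time_s: 12.58
eef_pos: [0.6207, 0.1296, 0.2236]
tcp_rot: [0.0, 1.0, 0.024, -0.0]
force: [0.5, -0.1, 0.7]
opening: 0.0439
grasp_force: 0.0
```

Run:
```python
from h import *
s=status.state(); print(s['opening'])
f=grab('top');W=cloud(f);z=W[...,2]
m=(abs(W[...,0]-.502)<.06)&(abs(W[...,1]+.164)<.06)&(z>.11)&(z<.14)
print('noz',m.sum(),cv2.minAreaRect((W[m][:,:2]*1000).astype(np.float32)),z[m].mean())
to(.6204,.131,.113,-87.2)
f=grab('wrist','w2.png');W=cloud(f);z=W[...,2]
m=(abs(W[...,0]-.62)<.03)&(abs(W[...,1]-.131)<.03)&(z>.125)&(z<.145)
print('knob',m.sum(),cv2.minAreaRect((W[m][:,:2]*1000).astype(np.float32)) if m.sum()>4 else 0)
```

```text
0.04386986290021382
noz 119 ((505.6623840332031, -163.0204620361328), (40.045738220214844, 40.78028869628906), 14.901308059692383) 0.12144840431149699
t 12.62 tcp [0.6208 0.1298 0.2237] yaw -87.29 tilt [ 0. -0. -1.] q7 -1.93 F [-0.  -0.2  0.8] | rz -0.0015 dx -0.0003 dy -0.0012 dz 0.1107
knob 458 ((622.052734375, 131.28359985351562), (16.82980728149414, 16.970746994018555), 48.54670333862305)
```

View pics/w2.png

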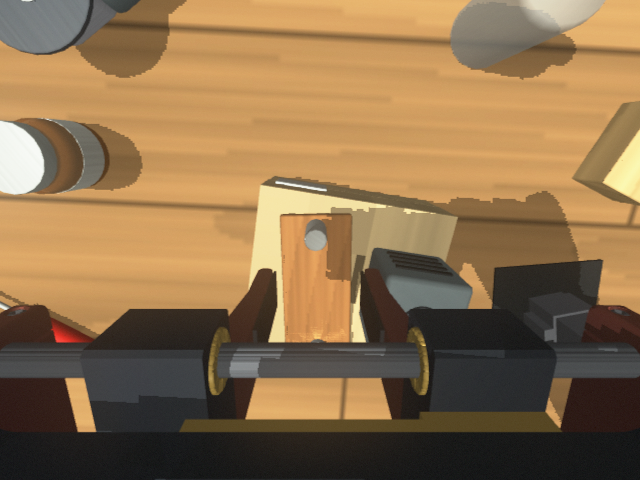

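The wrist view shows the knob at (316,237), between the fingers as they project down. The nozzle stands upright on the mat at (0.506, -0.163), at 15°. I'll lower and take the knob lightly.

Emit:
{"method": "apply_moves", "body": {
  "steps": [
    [[0,0,0,0.001,-0.0012,0.03,0],[0,0,0,0,0,0.03,0],[0,0,0,0,0,0.03,0],[0,0,0,0,0,0.02,0],[0,0,0,0,0,0.004,0],[0,0,0,0,0,0,0],[0,0,0,0,0,0,1],[0,0,0,0,0,0,1],[0,0,0,0,0,0,1],[0,0,0,0,0,0,1],[0,0,0,0,0,0,1],[0,0,0,0,0,0,1]]
  ],
  "newtons": 6
}}

```text
time_s: 14.18
eef_pos: [0.6221, 0.1323, 0.1101]
tcp_rot: [-0.0, 1.0, 0.024, 0.0]
force: [-1.5, -1.0, 4.9]
opening: 0.0177
grasp_force: 6.0
```

Emit:
{"method": "apply_moves", "body": {
  "steps": [
    [[0,0,-0.0694,0,0,0,1],[0,0,0,0,-0.0166,0,1],[0,0,-0.1388,0,0,0,1],[0,0,0,0,-0.0166,0,1],[0,0,-0.1388,0,0,0,1],[0,0,0,0,-0.0166,0,1],[0,0,-0.1388,0,0,0,1],[0,0,0,0,-0.0166,0,1],[0,0,-0.1388,0,0,0,1],[0,0,0,0,-0.0166,0,1]]
  ]
}}

```text
time_s: 15.42
eef_pos: [0.59, 0.2081, 0.1095]
tcp_rot: [0.0, 0.945, 0.327, 0.0]
force: [2.2, -0.4, 0.6]
opening: 0.0178
grasp_force: 6.0
```

```bash
python3 -c "
from h import *
s,p,R,a=pose(); print(s['opening'],s['grasp_force'],np.hypot(*(p[:2]-[.5013,.1249])),np.degrees(np.arctan2(p[1]-.1249,p[0]-.5013)),a,s['force'])
"
```

```text
0.017827691065042256 5.99898487329483 0.1216379333655503 43.18114241417979 -51.773249313894596 [ 2.19877473 -0.41575703  0.64591069]
```

Following the arc well. I'll carry on.

Emit:
{"method": "apply_moves", "body": {
  "steps": [
    [[0,0,-0.1388,0,0,0,1],[0,0,0,0,-0.0166,0,1],[0,0,-0.1388,0,0,0,1],[0,0,0,0,-0.0166,0,1],[0,0,-0.1388,0,0,0,1],[0,0,0,0,-0.0166,0,1],[0,0,-0.1388,0,0,0,1],[0,0,0,0,-0.0166,0,1],[0,0,-0.1388,0,0,0,1],[0,0,0,0,-0.0166,0,1],[0,0,-0.0694,0,0,0,1],[0,0,0,0,0,0,1],[0,0,0,0,0,0,1]]
  ]
}}

```text
time_s: 17.05
eef_pos: [0.517, 0.2457, 0.1096]
tcp_rot: [-0.0, 0.754, 0.657, -0.0]
force: [-1.4, 4.0, -0.5]
opening: 0.0179
grasp_force: 6.0
```

```bash
python3 -c "
from h import *
s,p,R,a=pose(); print(s['opening'],s['grasp_force'],p,np.hypot(*(p[:2]-[.5013,.1249])),np.degrees(np.arctan2(p[1]-.1249,p[0]-.5013)),a,s['force'])
"
```

```text
0.017934598274330225 5.999712646007538 [0.51697688 0.24568463 0.10962556] 0.12179775016509489 82.60480943962136 -7.853314997154986 [-1.36254374  3.97372692 -0.50293147]
```

Emit:
{"method": "apply_moves", "body": {
  "steps": [
    [[0,0,0,0,0,0,0.3],[0,0,0,0,0,0,0],[0,0,0,0,0,0,0],[0,0,0,0,0,0,0],[0,0,0,0,0,-0.01,0],[0,0,0,0,0,-0.03,0],[0,0,0,0,0,-0.04,0],[0,0,0,0,0,-0.05,0],[0,0,0,0,0,-0.05,0],[0,0,0,0,0,-0.01,-1],[0,0,0,0,0,0,-1]]
  ]
}}

```text
time_s: 18.42
eef_pos: [0.5183, 0.2451, 0.3002]
tcp_rot: [0.0, 0.753, 0.658, 0.001]
force: [0.2, 0.1, -0.8]
opening: 0.0604
grasp_force: 0.0
```

```bash
python3 -c "
from h import *
to(.5723,.1119,.30,-6.4)
grab('wrist','w3.png')
"
```

```text
t 18.43 tcp [0.5183 0.2451 0.3002] yaw -7.68 tilt [ 0.001  0.    -1.   ] q7 -0.87 F [ 0.2  0.1 -0.8] | rz -0.0223 dx -0.1263 dy 0.0685 dz 0.0002
```

View pics/w3.png

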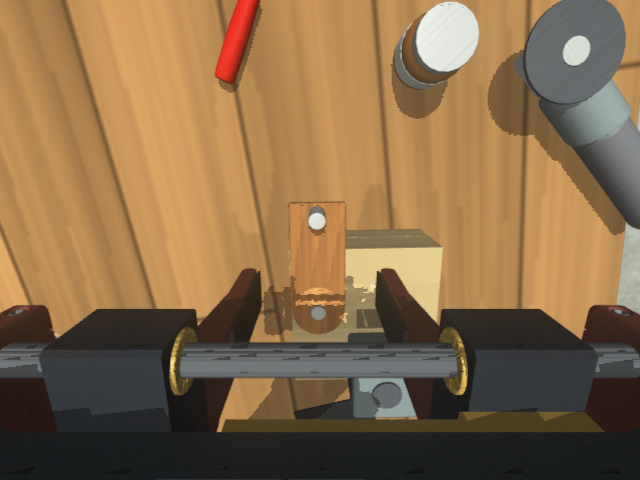

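The wrist view shows the cover swung out, with the knob at (317,220) and the pin at (318,313). The port is exposed near (370,320). On the way back I'll pass over the port and measure it.

Emit:
{"method": "apply_moves", "body": {
  "steps": [
    [[0,0,-0.0223,0,0,0,-1],[0,0,0,-0.0316,0.0171,0,-1],[0,0,0,-0.0316,0.0171,0,-1],[0,0,0,-0.0316,0.0171,0,-1],[0,0,0,-0.0316,0.0171,0,-1],[0,0,0,0,0,0,-1],[0,0,0,0,0,0,-1]]
  ]
}}

```text
time_s: 19.35
eef_pos: [0.5713, 0.1127, 0.2988]
tcp_rot: [-0.001, 0.745, 0.667, -0.001]
force: [0.6, 0.1, 1.2]
opening: 0.0876
grasp_force: 0.0
```

Run:
```python
from h import *
f=grab('wrist','w4.png');W=cloud(f);z=W[...,2]
pc=np.array([.5723,.1119]);t=np.radians(83.6);X=np.array([np.cos(t),np.sin(t)]);Y=np.array([-X[1],X[0]])
D=W[...,:2]-pc; a=D@X*1000;b=D@Y*1000
def rect(m):
    P=W[m][:,:2]; (c,s,an)=cv2.minAreaRect((P*1000).astype(np.float32)); return len(P),np.round(c,1),np.round(s,1),round(an,2),np.median(W[m][:,2]).round(4)
print('head',rect((z>.155)&(z<.17)&(a<-20)&(a>-110)&(abs(b)<60)))
print('knob',rect((z>.13)&(z<.145)&(a>80)&(a<170)&(abs(b-72)<50)))
# box top points near hole edges, in port estimate frame
top=(abs(z-.0905)<.004)
for lo in (-15,-5,5,15):
    s=top&(abs(a-lo)<4)&(abs(b)<45); bb=b[s]; print('a',lo,'edges y',bb[bb<0].max().round(1) if (bb<0).any() else None, bb[bb>0].min().round(1) if (bb>0).any() else None)
for lo in (-16,-5,0,5,16):
    s=top&(abs(b-lo)<3)&(abs(a)<60); aa=a[s]; print('b',lo,'edges x',aa[aa>0].min().round(1) if (aa>0).any() else None, aa[aa<0].max().round(1) if (aa<0).any() else None)
h=top&(a>24)&(a<34)&(abs(b)<20); bb=b[h]; print('notch',bb[bb<0].max() if (bb<0).any() else None,bb[bb>0].min() if (bb>0).any() else None)
print('box',rect(top&(abs(a)<130)&(abs(b)<130)))
to(.5057,-.163,.30,14.9)
```

```text
head (4578, array([566.2,  50.4]), array([65.7, 72.2]), 83.84, np.float64(0.1617))
knob (365, array([516.8, 243.1]), array([17.4, 16.9]), 5.65, np.float64(0.1384))
a -15 edges y -26.5 24.7
a -5 edges y -26.3 24.6
a 5 edges y -26.1 24.4
a 15 edges y -25.9 24.3
b -16 edges x 24.5 -25.2
b -5 edges x 34.4 -25.3
b 0 edges x 34.4 -25.5
b 5 edges x 34.3 -25.1
b 16 edges x 24.5 -25.2
notch -10.070332114014667 8.651881602362522
box (13133, array([559.3, 122.4]), array([220.2, 180.4]), 83.44, np.float64(0.0897))
t 19.4 tcp [0.5713 0.1133 0.2991] yaw -6.26 tilt [-0.001  0.001 -1.   ] q7 -0.59 F [-0.4  0.6 -0.8] | rz -0.3694 dx -0.2501 dy -0.1344 dz -0.0009
```

View pics/w4.png

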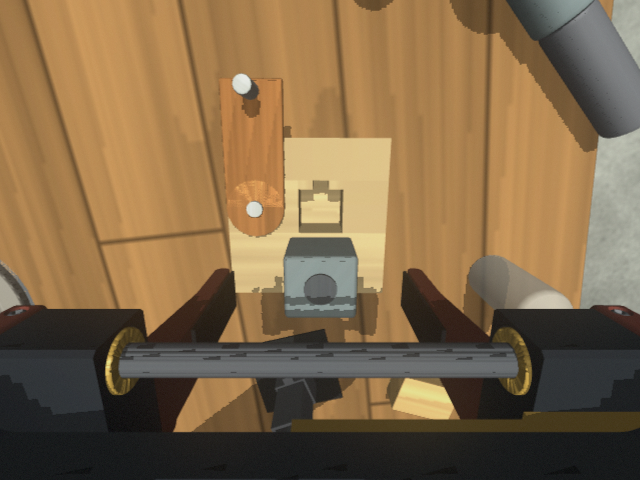

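The wrist view shows the open port at (320,207), its notch at (320,185) and the knob at (242,85). The port is at (0.573, 0.1115) with its x axis at 83.7°. Back to the nozzle.

Emit:
{"method": "apply_moves", "body": {
  "steps": [
    [[0,0,-0.1231,0,0,0,-1],[0,0,-0.1231,0,0,0,-1],[0,0,-0.1231,0,0,0,-1],[0,0,0,-0.0357,-0.0192,0,-1],[0,0,0,-0.0357,-0.0192,0,-1],[0,0,0,-0.0357,-0.0192,0,-1],[0,0,0,-0.0357,-0.0192,0,-1],[0,0,0,-0.0357,-0.0192,0,-1],[0,0,0,-0.0357,-0.0192,0,-1],[0,0,0,-0.0357,-0.0192,0,-1],[0,0,0,0,0,0,-1],[0,0,0,0,0,0,-1],[0,0,0,0,0,0,-1]]
  ]
}}

```text
time_s: 21.02
eef_pos: [0.5063, -0.1621, 0.2998]
tcp_rot: [-0.0, 0.609, 0.793, 0.0]
force: [-0.1, 0.5, 0.2]
opening: 0.0877
grasp_force: 0.0
```

Run:
```python
from h import *
f=grab('wrist','w5.png');W=cloud(f);z=W[...,2]
n=(abs(W[...,0]-.5057)<.06)&(abs(W[...,1]+.163)<.06)
for lo,hi in ((.112,.135),):
    m=n&(z>lo)&(z<hi); print(m.sum(),cv2.minAreaRect((W[m][:,:2]*1000).astype(np.float32)),np.median(z[m]))
m=n&(z>.049)&(z<.058); print('shoulder/rib',m.sum(),W[m].mean(0))
to(.5057,-.163,.075,14.9)
```

```text
666 ((506.112548828125, -163.38861083984375), (39.796207427978516, 39.866451263427734), 14.952432632446289) 0.12341020388170744
shoulder/rib 266 [ 0.50108349 -0.14160065  0.05361229]
t 21.07 tcp [ 0.5063 -0.1623  0.2997] yaw 14.94 tilt [ 0.  0. -1.] q7 0.33 F [ 0.1 -0.8 -0.1] | rz 0.0007 dx -0.0005 dy -0.0007 dz 0.2247
```

Emit:
{"method": "apply_moves", "body": {
  "steps": [
    [[0,0,0,-0.001,-0.0005,0.03,-1],[0,0,0,0,0,0.04,-1],[0,0,0,0,0,0.04,-1],[0,0,0,0,0,0.04,-1],[0,0,0,0,0,0.04,-1],[0,0,0,0,0,0.022,-1],[0,0,0,0,0,0.01,-1],[0,0,0,0,0,0,-1],[0,0,0,0,0,0,-1],[0,0,0,0,0,0,1],[0,0,0,0,0,0,1],[0,0,0,0,0,0,1],[0,0,0,0,0,0,1],[0,0,0,0,0,0,1],[0,0,0,0,0,0,1],[0,0,0,0,0,0,1],[0,0,0,0,0,0,1],[0,0,0,0,0,0,1]]
  ],
  "newtons": 20
}}

```text
time_s: 23.32
eef_pos: [0.5055, -0.1652, 0.0776]
tcp_rot: [-0.0, 0.61, 0.792, -0.0]
force: [-0.7, -0.6, -1.8]
opening: 0.04
grasp_force: 20.0
```

Emit:
{"method": "apply_moves", "body": {
  "steps": [
    [[0,0,0,0,0,-0.005,1],[0,0,0,0,0,-0.015,1],[0,0,0,0,0,-0.03,1],[0,0,0,0,0,-0.04,1],[0,0,0,0,0,-0.04,1],[0,0,0,0,0,-0.03,1],[0,0,0,0,0,0,1],[0,0,0,0,0,0,1],[0,0,0,0,0,0,1]]
  ]
}}

```text
time_s: 24.45
eef_pos: [0.5047, -0.165, 0.2364]
tcp_rot: [-0.001, 0.61, 0.792, -0.0]
force: [-0.8, 0.3, -1.7]
opening: 0.04
grasp_force: 20.0
```

```bash
python3 -c "
from h import *
s=status.state(); print(s['opening'],s['grasp_force'])
to(.5731,.1115,.24,-6.3)"
```

```text
0.03998255280994507 19.998375177383423
t 24.45 tcp [ 0.5047 -0.165   0.2364] yaw 14.77 tilt [-0.002  0.001 -1.   ] q7 0.3 F [-0.8  0.3 -1.7] | rz 0.3677 dx 0.2824 dy 0.0376 dz -0.0036
```

The nozzle is held by its other two sides. I'll raise it above the head, turn it, and carry it over the port.

Emit:
{"method": "apply_moves", "body": {
  "steps": [
    [[0,0,0.1226,0,0,-0.009,1],[0,0,0.1226,0,0,-0.009,1],[0,0,0.1225,0,0,-0.009,1],[0,0,0,0.0351,0.0047,0,1],[0,0,0,0.0351,0.0047,0,1],[0,0,0,0.0351,0.0047,0,1],[0,0,0,0.0351,0.0047,0,1],[0,0,0,0.0351,0.0047,0,1],[0,0,0,0.0351,0.0047,0,1],[0,0,0,0.0351,0.0047,0,1],[0,0,0,0.0351,0.0047,0,1],[0,0,0,0,0,0,1],[0,0,0,0,0,0,1],[0,0,0,0,0,0,1],[0,0,0,0,0,0,1]]
  ]
}}

```text
time_s: 26.32
eef_pos: [0.5738, 0.1087, 0.2646]
tcp_rot: [0.0, 0.745, 0.667, -0.0]
force: [-1.2, -0.2, -2.8]
opening: 0.0399
grasp_force: 20.0
```

Run:
```python
from h import *
s=status.state(); print(s['opening'],s['grasp_force'])
to(.5731,.1115,.20,-6.3)
f=grab('wrist','w6.png')
```

```text
0.03993831652653653 19.99851107597351
t 26.32 tcp [0.5738 0.1087 0.2646] yaw -6.39 tilt [-0.    -0.001 -1.   ] q7 -0.6 F [-1.2 -0.2 -2.8] | rz -0.0016 dx 0.0028 dy -0.001 dz 0.0646
```

View pics/w6.png

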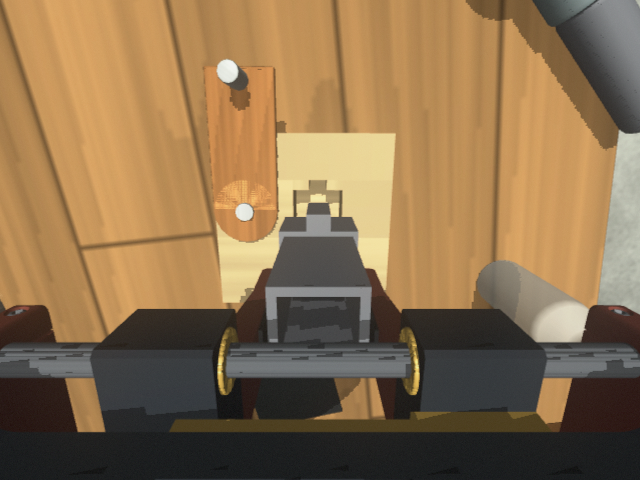

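The view shows the nozzle held upright with its rib at (318,215), lined up with the notch at (318,185). I'll measure both in this one frame.

Run:
```python
from h import *
f=dict(np.load('last_wrist.npz'));W=cloud(f);z=W[...,2]
pc=np.array([.5731,.1115]);t=np.radians(83.7);X=np.array([np.cos(t),np.sin(t)]);Y=np.array([-X[1],X[0]])
D=W[...,:2]-pc; a=D@X*1000;b=D@Y*1000
n=(abs(a)<50)&(abs(b)<45)
for z0 in (.308,.31,.312): pass
m=n&(z>.300)&(z<.325); 
P=np.c_[a[m],b[m]].astype(np.float32); print('rim',len(P),cv2.minAreaRect(P),np.median(z[m]),'a',P[:,0].min(),P[:,0].max(),'b',P[:,1].min(),P[:,1].max())
m=n&(z>.232)&(z<.246); P=np.c_[a[m],b[m]]
print('shoulder',np.median(z[m]),'a',np.percentile(P[:,0],[1,99]),'b',np.percentile(P[:,1],[1,99]))
r=m&(a>25); print('rib',a[r].max() if r.any() else 0,b[r].min(),b[r].max())
top=(abs(z-.0905)<.004)
s=top&(a>24)&(a<34)&(abs(b)<20); bb=b[s]; print('notch',bb[bb<0].max(),bb[bb>0].min())
s=top&(a>8)&(a<22)&(abs(b)<45);bb=b[s]; print('hole',bb[bb<0].max() if (bb<0).any() else 0,bb[bb>0].min() if (bb>0).any() else 0)
s=top&(abs(b)<5)&(a>10)&(a<60); print('notch end',a[s].min())
```

```text
rim 5479 ((1.9339828491210938, -1.0110130310058594), (63.35292053222656, 34.7890510559082), 89.6490249633789) 0.31049136265261074 a -15.593609 19.271475 b -32.71841 30.633053
shoulder 0.2405553695571091 a [13.8547254  31.51831721] b [-23.58484308  21.85921232]
rib 31.63665085629782 -7.712530192765493 5.782079646331587
notch -9.473092692661204 9.490180479653812
hole -25.010980344856563 24.824960965994077
notch end 35.36944235312905
```

Emit:
{"method": "apply_moves", "body": {
  "steps": [
    [[0,0,-0.0016,0.0014,-0.001,0.02,1],[0,0,0,0,0,0.03,1],[0,0,0,0,0,0.03,1],[0,0,0,0,0,0.013,1],[0,0,0,0,0,0,1],[0,0,0,0,0,0,1],[0,0,0,0,0,0.004,1],[0,0,0,0,0,0.004,1],[0,0,0,0,0,0,1],[0,0,0,0,0,0,1]]
  ]
}}

```text
time_s: 27.62
eef_pos: [0.573, 0.1113, 0.1637]
tcp_rot: [0.0, 0.744, 0.668, 0.0]
force: [-0.2, -0.1, -0.4]
opening: 0.0395
grasp_force: 20.0
```

Run:
```python
from h import *
to(.5731,.1115,.114,-6.3)
f=grab('wrist');W=cloud(f);z=W[...,2]
pc=np.array([.5731,.1115]);t=np.radians(83.7);X=np.array([np.cos(t),np.sin(t)]);Y=np.array([-X[1],X[0]])
D=W[...,:2]-pc; a=D@X*1000;b=D@Y*1000
m=(abs(a)<50)&(abs(b)<45)&(z>.132)&(z<.146)&(a>12)
print('shoulder',np.median(z[m]),'a',np.percentile(a[m],[1,99]),'b',np.percentile(b[m],[1,99]))
r=m&(a>25); print('rib',a[r].max(),b[r].min(),b[r].max())
s=(abs(z-.0905)<.004)&(abs(b)<5)&(a>10)&(a<60); print('notch end',a[s].min())
```

```text
t 27.62 tcp [0.573  0.1113 0.1637] yaw -6.21 tilt [ 0.  0. -1.] q7 -0.67 F [-0.2 -0.1 -0.4] | rz 0.0016 dx 0.0002 dy 0.0001 dz 0.0497
shoulder 0.13980042633592552 a [16.63768369 34.03769705] b [-22.28164832  22.98753224]
rib 34.220200513374266 -6.534208325823356 6.982110246725882
notch end 35.12350141329556
```

Emit:
{"method": "apply_moves", "body": {
  "steps": [
    [[0,0,0,-0.0009,0.0003,0,1],[0,0,0,0,0,0.003,1],[0,0,0,0,0,0.004,1],[0,0,0,0,0,0.004,1],[0,0,0,0,0,0.004,1],[0,0,0,0,0,0.004,1],[0,0,0,0,0,0.004,1],[0,0,0,0,0,0.004,1],[0,0,0,0,0,0,1],[0,0,0,0,0,0,1]]
  ]
}}

```text
time_s: 28.92
eef_pos: [0.5732, 0.1104, 0.1368]
tcp_rot: [0.0, 0.744, 0.668, 0.0]
force: [0.4, 0.1, -0.2]
opening: 0.0402
grasp_force: 20.0
```

No contact so far. I'll continue to just above the floor, then go in small steps.

Emit:
{"method": "apply_moves", "body": {
  "steps": [
    [[0,0,0,0,0,0.004,1],[0,0,0,0,0,0.004,1],[0,0,0,0,0,0.004,1],[0,0,0,0,0,0.004,1],[0,0,0,0,0,0.003,1],[0,0,0,0,0,0.001,1],[0,0,0,0,0,0.001,1],[0,0,0,0,0,0,1],[0,0,0,0,0,0,1]]
  ]
}}

```text
time_s: 30.05
eef_pos: [0.5732, 0.1104, 0.1158]
tcp_rot: [0.0, 0.744, 0.668, 0.0]
force: [-0.3, 0.1, -1.1]
opening: 0.0399
grasp_force: 20.0
```

Emit:
{"method": "apply_moves", "body": {
  "steps": [
    [[0,0,0,0,0,0.001,1],[0,0,0,0,0,0.0005,1],[0,0,0,0,0,0.0005,1],[0,0,0,0,0,0,1],[0,0,0,0,0,0,1]]
  ]
}}

```text
time_s: 30.68
eef_pos: [0.5732, 0.1104, 0.1136]
tcp_rot: [-0.0, 0.744, 0.668, -0.0]
force: [-0.4, -0.7, -0.4]
opening: 0.0396
grasp_force: 20.0
```

Emit:
{"method": "apply_moves", "body": {
  "steps": [
    [[0,0,0,0,0,0.0005,1],[0,0,0,0,0,0.0005,1],[0,0,0,0,0,0,1],[0,0,0,0,0,0,1]]
  ]
}}

```text
time_s: 31.18
eef_pos: [0.5732, 0.1105, 0.1135]
tcp_rot: [0.0, 0.744, 0.668, -0.0]
force: [-2.1, 0.0, 6.6]
opening: 0.0402
grasp_force: 20.0
```

Run:
```python
from h import *
to(.5731,.1115,.114,-6.3)
f=grab('wrist');W=cloud(f);z=W[...,2]
pc=np.array([.5731,.1115]);t=np.radians(83.7);X=np.array([np.cos(t),np.sin(t)]);Y=np.array([-X[1],X[0]])
D=W[...,:2]-pc; a=D@X*1000;b=D@Y*1000
m=(a>24)&(a<31)&(abs(b)<6); print('rib top',np.percentile(z[m],[10,50,90]))
m=(a>26)&(a<60)&(abs(b)>12)&(abs(b)<25); print('box top',np.percentile(z[m],[10,50,90]))
```

```text
t 31.18 tcp [0.5732 0.1105 0.1135] yaw -6.21 tilt [ 0. -0. -1.] q7 -0.71 F [-2.1  0.   6.6] | rz 0.0015 dx 0.001 dy -0.0002 dz -0.0005
rib top [0.0898559  0.20887231 0.21096074]
box top [0.08926942 0.20574744 0.21678123]
```

The nozzle is seated: there is contact force, and the rib top is flush with the box top. I'll release and withdraw.

Emit:
{"method": "apply_moves", "body": {
  "steps": [
    [[0,0,0,0,0,0,0.6],[0,0,0,0,0,0,0],[0,0,0,0,0,0,-0.3],[0,0,0,0,0,0,-0.3],[0,0,0,0,0,0,-0.3],[0,0,0,0,0,-0.005,-0.3],[0,0,0,0,0,-0.02,-0.3],[0,0,0,0,0,-0.04,-0.3],[0,0,0,0,0,-0.05,-0.3],[0,0,0,0,0,-0.05,-0.3],[0,0,0,0,0,-0.02,-0.3],[0,0,0,0,0,0,-0.3],[0,0,0,0,0,0,-0.3],[0,0,0,0,0,0,-0.3]]
  ]
}}

```text
time_s: 32.98
eef_pos: [0.5725, 0.1101, 0.2964]
tcp_rot: [-0.001, 0.744, 0.668, -0.001]
force: [0.3, -0.2, -1.0]
opening: 0.057
grasp_force: 0.0
```

Run:
```python
from h import *
f=grab('wrist','w7.png');W=cloud(f);z=W[...,2]
pc=np.array([.5731,.1115]);t=np.radians(83.7);X=np.array([np.cos(t),np.sin(t)]);Y=np.array([-X[1],X[0]])
D=W[...,:2]-pc; a=D@X*1000;b=D@Y*1000
m=(a>25)&(a<31)&(abs(b)<5)&(z<.12); print('rib top',np.percentile(z[m],[10,50,90]))
m=(a>40)&(a<55)&(b>-30)&(b<0)&(z<.12); print('box top',np.percentile(z[m],[10,50,90]))
m=(abs(a)<30)&(abs(b)<30)&(z>.15)&(z<.17); print('neck top',m.sum(),np.median(z[m]))
print(status.state()['opening'],status.state()['eef_pos'])
```

```text
rib top [0.08871711 0.08960596 0.09051086]
box top [0.08866009 0.08969798 0.09067775]
neck top 1105 0.15914096799411373
0.057324152262265865 [0.57257318 0.11015557 0.29646158]
```

View pics/w7.png

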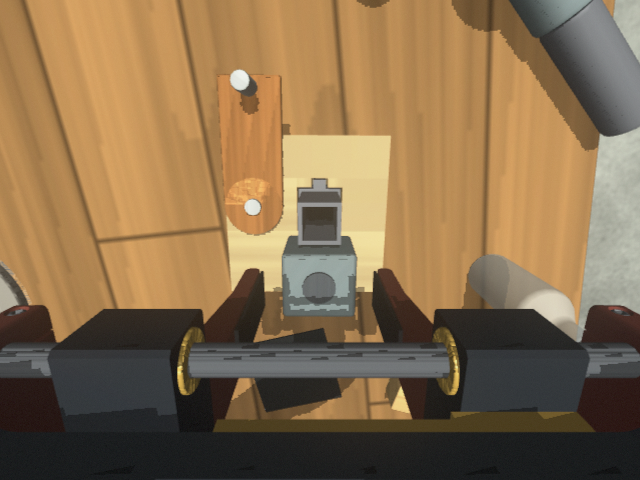

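The nozzle sits home at (320,215), with its rib flush in the notch at (320,184). The cover stands aside with its knob at (240,80), and the gripper is clear. I'll hand it in.

```bash
python3 -c "
from plant import hand_in
print(hand_in())"
```

```text
the job is handed in; nothing more can be done
None
```

The job is handed in after about 33 s of robot time: the nozzle was stood on the mat and regripped by its other two sides, the cover swung about a quarter turn aside, and the nozzle is fully home with its rib in the notch, flush with the box top.

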